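# Fetch the rear weight from a crowded hook

## Robot

A 7-joint arm with a two-finger parallel gripper is mounted at the origin on a cart in front of the work surface, level with it; the furniture and walls round the work are solid. World frame = base frame: x ahead of the robot, y to its left, z up, the work surface at z = 0. Lengths are in m, angles in rad, forces in N, time in s.
With the tool pointing down it reaches from about 0.4 to 0.9 m from the base axis. Payload 5.5 kg.
Tool frame: the origin (TCP) lies midway between the tips of the shut fingers; the grasp point (between the pads) lies 19 mm behind it (manip.grip_depth is the distance from the TCP to the grasp point, in m); z points along the fingers, y is the line along which they close (so a half turn about z gives the same grasp; the last joint's range is limited). The gripper opens to 92 mm and grips with 3 to 60 N. Pads are 19 mm wide; open, the fingers measure 130 mm over their backs; the gripper's body (75 mm by 190 mm) begins 47 mm behind the grasp point.
Start: joints at [1.369, 0.501, -0.427, 1.55, 0.221, 1.138, -0.21], TCP at [0.291, -0.581, 0.227] pointing down, gripper open.
Joint ranges: [-2.88, 2.88], [-0.31, 2.03], [-1.54, 1.56], [0.2, 2.42], [-1.41, 4.55], [0.19, 2.02], [-2.57, 2.57]. Speed limits (rad/s): [2.57, 2.57, 3.14, 3.14, 3.14, 3.14, 3.14].

## Interface

Orientations are given as a unit quaternion [x, y, z, w].
In Python, from bench import manip, effector, viewer gives the robot as it stands. Calls block until the motion is done:
- manip.move_pose(position, orientation): joint-space move of the TCP to a pose.
- manip.servo_line(position, ori=None, vel=0.15): straight line of the TCP; ori=None keeps the orientation; vel is the mean speed in m/s.
- manip.movej(angles): joint-space move.
- effector.open_jaws() and effector.close(f_grip=None): open the fingers fully, or close them until they stop; f_grip is the grip in N (None keeps the last).
- manip.sleep(seconds).
- manip.solve_ik(position, orientation): joint angles nearest the present ones, or None.
- viewer.get_image(name): name is "side" or "top" or "wrist"; returns the picture (400x640x3 uint8, red, green, blue); there is no depth.
- viewer.get_calibration(name): a dict with "vfov" (degrees; the focal length in pixels is half the picture's height over the tangent of half this angle, whatever the lens; pixels are square), "cx", "cy" (the principal point, pixels), "dist_coeffs" ([k1, k2, p1, p2, k3] as OpenCV has them; the pictures are not rectified), "eye" and "attitude" of the camera in the world. Camera axes: x right, y down, z forward; pixel columns grow to the right and rows downward; lengths in m; the calibration is good to about 2 mm. A picture is of the moment at which its call begins: read the wrist's pose just before it. get_calibration takes no time and is no camera call; for the wrist camera it gives the pose at the moment of the call.
A pose or a line that the arm cannot do raises manip.PlanningError and nothing moves.
- manip.hand_in(): hands the job in; it is judged then, once.
Readings, each from a call of its own:
- manip.current_clock(): time.
- manip.current_q(): joint angles.
- manip.current_joint_velocities(): joint speeds.
- manip.current_tau(): joint torques, N m.
- manip.current_tool_pos(): TCP position.
- manip.current_tcp_rot(): TCP orientation.
- manip.current_force(): force on the tool from outside, world axes, zero at the start.
- manip.current_wrist_torque(): the same for the moment, N m.
- manip.current_finger_gap(): finger opening in m.
- manip.current_gripper_force(): force on a finger pad.
Only numpy, scipy, OpenCV 4.12 (cv2) and the standard library are available. Lean on these libraries where they do the work, as an engineer would, in place of code of your own. Each camera call takes 0.05 s, during which the arm holds its last target. There are 200 camera calls.

## Task

The brass weight at the back of the crowded hook is wanted on the balance: hang the two weights in front of it on the spare hook, one after the other, and then stand the brass one gently, upright, on the balance pan. Push the first weight back along the spare hook until it bears on the stiff red sliding stop there and the stop gives by about three millimetres, no more than twice that, and hang the second weight snug against the first. Never put either of these two down on the table, and force nothing against the hooks.

Things in the scene. Friction and masses are not known exactly. Their poses are not given: they have to be found in the camera images.
- rack: Low aluminium rack: foot plate, two posts and a horizontal cross bar along its y axis, bar top 113 mm, post tops 118 mm above the table. Origin under the bar on the table, z up; x points away from the hooks' tips. It is fixed; nothing stands higher on it.
- hook_full: The crowded hook, left or right on the bar, fixed. Origin on its axis at the bar's front face, 100 mm above the table; it runs level along its own -x: a round bar 8 mm dia., its tip turned up 137 to 145 mm from the origin, from 4 mm below to 10 mm above the axis. Weights hang with eye centres 45 (rear), 78, 111 mm (front) from the origin, 8 mm below the axis.
- hook_spare: The spare hook, beside the crowded one, 130 mm away and parallel: same shape, size and frame. On it, near the bar, sits the red stop. A weight hangs properly with its eye centre 8 mm below the axis.
- stop (a joint): Red disc, 24 mm dia., round the spare hook. Its front face starts somewhere 24 to 60 mm from the hook's origin toward the tip, not measured: find it by feel. Pushed with about 6 N it slides toward the bar, and stays where left. Value: metres it has been pushed, 0 at the start, hard end at 0.010; wanted at the end 0.0015 to 0.0065, never over 0.008.
- weight_front: Blue weight, white tab and band, front one on the crowded hook. 115 mm tall, about 0.22 kg. Origin: centre of its underside, z up, x along its hook. Body 30 mm dia. to 45 mm up; head 30 (x) by 28 mm (y) from 45 to 79 mm with an eye along x, 16 mm wide, 24 mm high, centre 62 mm up; upright grip tab 16 (x) by 24 mm (y) from 79 to 115 mm, grip across the 24 mm, lightly while it hangs.
- weight_front_eye (a point): Centre of the blue weight's eye, 62 mm above its underside.
- weight_middle: Dark steel weight, yellow tab and band, middle one on the crowded hook. 115 mm tall, about 0.22 kg. Origin: centre of its underside, z up, x along its hook. Body 30 mm dia. to 45 mm up; head 30 (x) by 28 mm (y) from 45 to 79 mm with an eye along x, 16 mm wide, 24 mm high, centre 62 mm up; upright grip tab 16 (x) by 24 mm (y) from 79 to 115 mm, grip across the 24 mm, lightly while it hangs.
- weight_middle_eye (a point): Centre of the dark weight's eye, 62 mm above its underside. Snug: eye centres of the two 30 mm apart, at most 35 mm.
- weight_rear: Brass weight, black tab and band, rear one on the crowded hook. 115 mm tall, about 0.22 kg. Origin: centre of its underside, z up, x along its hook. Body 30 mm dia. to 45 mm up; head 30 (x) by 28 mm (y) from 45 to 79 mm with an eye along x, 16 mm wide, 24 mm high, centre 62 mm up; upright grip tab 16 (x) by 24 mm (y) from 79 to 115 mm, grip across the 24 mm, lightly while it hangs.
- balance: White bench balance 170x130 mm with a round steel pan, fixed; origin under the centre of the case on the table.
- balance_pan (a point): Centre of the pan's top face, 50 mm above the table; pan 110 mm dia. The pan is sprung: it sinks 1 mm per 2.5 N, 6 mm at most.
Not all that is in view belongs to the job. Leave any orange look-alike of the weight_middle alone. What is shaped like the weight_front but orange is not meant.

How it is judged:
By the outcome, as a careful person would: the job done as asked, in the order asked, and still so for the second after the job is handed in, with the robot touching nothing.
It also fails if it takes over 70 s, if anything falls off the work surface, if the arm or the gripper's body presses on something with over 40 N, if the wrist force passes 120 N, or if a joint passes its speed limit or range.

## Working session

There is one attempt and no reset: what is moved stays moved. The work goes in short steps, each a Python script; the robot and the scene stay as the last script left them, time stands still between calls to the robot, and variables do not carry over. Pictures are saved under pics/ and viewed, at most 11 in all, crops included, and the job is handed in when it is done.

```bash
ls; mkdir -p pics; python3 - <<'E'
from bench import manip, viewer
import cv2, numpy as np
for n in ("side","top"):
    cv2.imwrite(f"pics/{n}0.png", viewer.get_image(n)[:,:,::-1]); c=viewer.get_calibration(n)
    print(n,c)
print(viewer.get_calibration("wrist"), manip.current_tool_pos(), manip.current_tcp_rot(), manip.current_clock(), manip.grip_depth)
E
```

```text
pics
side {'vfov': 48.27609800226861, 'cx': 310.9738080128696, 'cy': 194.940064506526, 'dist_coeffs': array([-0.05343671,  0.        ,  0.        ,  0.        ,  0.        ]), 'eye': array([ 0.2510212 , -0.45833341,  0.64365784]), 'attitude': array([ 0.88240079, -0.24120439,  0.10668622, -0.38962462])}
top {'vfov': 45.56998867194602, 'cx': 316.47352824707275, 'cy': 188.85774209751128, 'dist_coeffs': array([-0.06778909,  0.        ,  0.        ,  0.        ,  0.        ]), 'eye': array([0.44864561, 0.08725643, 1.18204411]), 'attitude': array([-0.69610824,  0.71484451, -0.05728698,  0.03389451])}
{'vfov': 69.37219022351664, 'cx': 321.5339940089132, 'cy': 193.39904357184537, 'dist_coeffs': array([-0.04101771,  0.        ,  0.        ,  0.        ,  0.        ]), 'eye': array([ 0.35700332, -0.54661361,  0.38336957]), 'attitude': array([ 0.84277938, -0.51978784, -0.07423854,  0.11845744])} [ 0.29104144 -0.58049517  0.22577769] [ 9.73110358e-01  2.30337729e-01 -1.73381352e-04 -8.55280211e-04] 0.1 0.0188
```

View pics/side0.png

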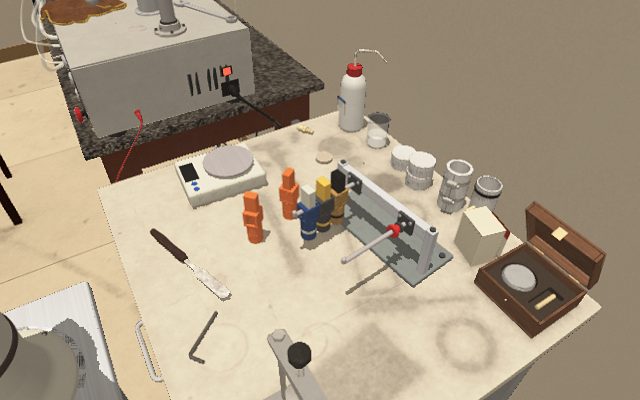

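View pics/top0.png

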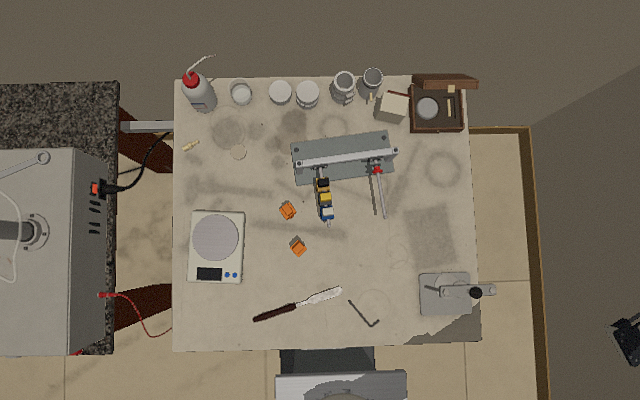

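The side view shows the tabs white (307,197), yellow (323,188) and black (338,180) on the crowded hook. The spare hook carries the red stop at (395,230) and its tip is at (345,260). Look-alikes: orange at side (253,217) and (289,193), top (298,247) and (288,210). They stand on the table and aren't blue or dark, so they aren't meant. In the top view the pan is at about (215,238).

```bash
cat > h.py <<'E'
from bench import manip, effector, viewer
import cv2, numpy as np
from scipy.spatial.transform import Rotation as R
def ray(c,uv):
    f=200/np.tan(np.radians(c['vfov']/2)); K=np.array([[f,0,c['cx']],[0,f,c['cy']],[0,0,1]])
    p=cv2.undistortPoints(np.array(uv,float).reshape(-1,1,2),K,c['dist_coeffs'])[:,0]
    d=np.c_[p,np.ones(len(p))]; d=R.from_quat(c['attitude']).apply(d)
    return c['eye'],d/np.linalg.norm(d,axis=1,keepdims=True)
def plane(c,uv,z):
    o,d=ray(c,uv); return o+d*((z-o[2])/d[:,2])[:,None]
def tri(c1,uv1,c2,uv2):
    out=[]
    o1,D1=ray(c1,uv1);o2,D2=ray(c2,uv2)
    for a,b in zip(D1,D2):
        s=np.linalg.lstsq(np.c_[a,-b],o2-o1,rcond=None)[0]
        p,q=o1+s[0]*a,o2+s[1]*b; out.append(np.r_[(p+q)/2,np.linalg.norm(p-q)])
    return np.array(out)
def blobs(im,lo,hi,roi,amin=8):
    x0,y0,x1,y1=roi; hsv=cv2.cvtColor(im,cv2.COLOR_RGB2HSV)[y0:y1,x0:x1]
    n,l,s,c=cv2.connectedComponentsWithStats(cv2.inRange(hsv,lo,hi))
    return [(int(s[i,4]),np.round(c[i]+[x0,y0],1).tolist(),(s[i,:4]+[x0,y0,0,0]).tolist()) for i in np.argsort(-s[1:,4])+1 if s[i,4]>=amin][:4]
E
python3 - <<'E'
from h import *
I={n:cv2.imread(f"pics/{n}0.png")[:,:,::-1].copy() for n in("side","top")}
C={n:viewer.get_calibration(n) for n in I}
roi={"side":(230,150,450,290),"top":(270,130,400,260)}
col={"red":((0,170,80),(4,255,255)),"orange":((5,170,80),(15,255,255)),"yellow":((19,140,90),(28,255,255)),"blue":((100,120,30),(125,255,255))}
for k,v in col.items():
    for n in I: print(k,n,blobs(I[n],*v,roi[n]))
t=lambda p,s:np.round(tri(C["top"],p,C["side"],s),4)
print("tabs wyb, stop, tip, ",t([(327,213),(325,198),(321,184),(376,170),(385,216)],[(307,197),(323,188),(338,180),(395,230),(345,261)]))
print("pan",plane(C["top"],[(215,238)],.05),plane(C["side"],[(229,162)],.05))
print("bar",plane(C["top"],[(298,163),(397,150)],.118))
print("orange",plane(C["top"],[(288,210),(298,247)],.1))
T=cv2.resize(I["top"][135:235,275:400],None,fx=4.5,fy=4.5,interpolation=2)
S=cv2.resize(I["side"][160:270,285:345],None,fx=3.8,fy=4.0,interpolation=2)
o=np.zeros((450,800,3),np.uint8);o[:,:T.shape[1]]=T[:450];o[:S.shape[0],570:570+S.shape[1]]=S[:450]
cv2.imwrite("pics/crop1.png",o[:,:,::-1])
E
```

```text
red side [(103, [394.1, 229.7], [387, 224, 13, 14])]
red top [(36, [376.8, 169.4], [373, 166, 9, 7])]
orange side [(775, [252.7, 216.9], [243, 191, 20, 53]), (654, [288.5, 193.1], [280, 168, 19, 51])]
orange top [(169, [287.5, 210.7], [280, 202, 16, 18]), (151, [297.7, 247.7], [290, 240, 16, 16])]
yellow side [(281, [323.2, 188.5], [316, 177, 15, 24]), (37, [323.7, 223.5], [317, 220, 14, 6])]
yellow top [(96, [325.0, 196.7], [320, 192, 12, 10]), (40, [322.6, 188.3], [317, 185, 13, 7])]
blue side [(57, [306.5, 207.0], [298, 203, 21, 9])]
blue top [(64, [324.7, 214.7], [320, 206, 14, 15])]
tabs wyb, stop, tip,  [[ 5.307e-01  2.830e-02  1.273e-01  5.000e-04]
 [ 5.644e-01  3.170e-02  1.300e-01  1.300e-03]
 [ 5.979e-01  3.870e-02  1.283e-01  5.100e-03]
 [ 6.302e-01 -9.050e-02  9.990e-02  2.200e-03]
 [ 5.216e-01 -1.052e-01  1.026e-01  7.000e-04]]
pan [[0.48403919 0.29050373 0.05      ]] [[0.48418353 0.2827043  0.05      ]]
bar [[ 0.64645387  0.0902173   0.118     ]
 [ 0.67172736 -0.13758612  0.118     ]]
orange [[0.54169635 0.11557254 0.1       ]
 [0.45737479 0.09483911 0.1       ]]
```

View pics/crop1.png

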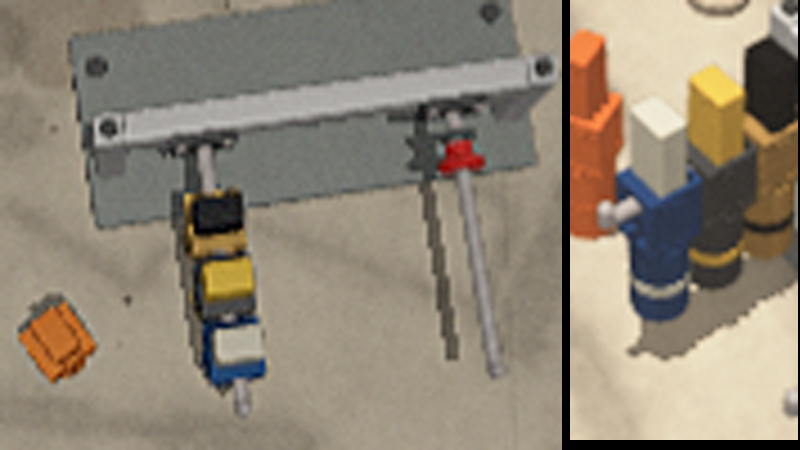

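The crop confirms the order: white tab on blue (front), yellow on dark (middle), black on brass (rear), and no orange on the hook. Triangulated tab centres are at 0.128 m and the stop at 0.100 m, which matches the text. Next I'll take two close wrist views.

```bash
cat >> h.py <<'E'
def Q(yaw): return R.from_euler('z',yaw)*R.from_quat([1,0,0,0])
E
python3 - <<'E'
from h import *
import pickle
yaw=np.radians(7.0); q=Q(yaw).as_quat()
d={}
for i,p in enumerate([(0.44,-0.10,0.21),(0.45,0.03,0.21)]):
    manip.move_pose(np.array(p),q); manip.sleep(.2)
    c=viewer.get_calibration("wrist"); im=viewer.get_image("wrist"); d[i]=(c,im)
    print(manip.current_tool_pos(),c['eye'],R.from_quat(c['attitude']).apply([0,0,1]),manip.current_clock())
pickle.dump(d,open("w.pkl","wb"))
cv2.imwrite("pics/wA.png",d[0][1][:,:,::-1]);cv2.imwrite("pics/wB.png",d[1][1][:,:,::-1])
E
```

```text
[ 0.44005622 -0.100526    0.20995639] [ 0.51336944 -0.09122397  0.36755798] [-0.27511003 -0.03250853 -0.96086298] 2.175
[0.4500291  0.02862711 0.20986816] [0.52339418 0.03792559 0.36740204] [-0.27551979 -0.03264106 -0.96074107] 3.0083
```

View pics/wA.png

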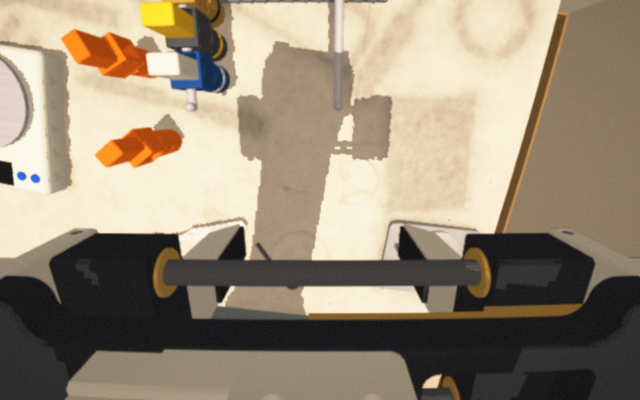

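View pics/wB.png

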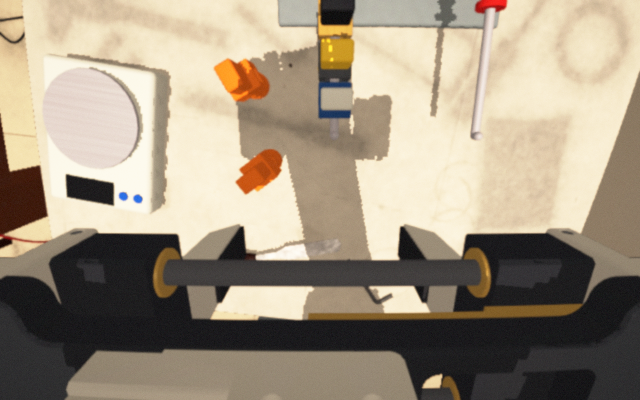

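In wA, the spare hook tip is at (339,105) and the shaft runs up column 339. In wB, the tab tops are white (336,97), yellow (337,47) and black (336,8), the spare tip is at (477,135) and the stop at (489,4). Next I'll find the edges with sub-pixel accuracy.

```bash
python3 - <<'E'
from h import *
import pickle
d=pickle.load(open("w.pkl","rb")); (ca,A),(cb,B)=d[0],d[1]
def edges(im,row,c0,c1):
    g=cv2.GaussianBlur(cv2.cvtColor(im,cv2.COLOR_RGB2LAB).astype(np.float32),(3,5),0)[row,c0:c1]
    e=np.linalg.norm(g[2:]-g[:-2],axis=1); m=len(e)//2
    def sub(k): 
        w=e[max(k-1,0):k+2]; return c0+1+max(k-1,0)+np.sum(w*np.arange(len(w)))/w.sum()
    l=sub(int(e[:m].argmax())); r=sub(m+int(e[m:].argmax())); return l,r
def fit(name,c,im,rows,f,z):
    P=[];W=[]
    for r in rows:
        a,b=edges(im,r,*f(r)); W.append(b-a); P.append(((a+b)/2,r))
    W=np.array(W);P=np.array(P); ok=abs(W-np.median(W))<1.5; X=plane(c,P[ok],z)
    k=np.polyfit(X[:,0],X[:,1],1); res=np.std(X[:,1]-np.polyval(k,X[:,0]))
    print(name,"n",ok.sum(),"w",np.median(W),"yaw",np.degrees(np.arctan(k[0])).round(2),"x",X[:,0].min().round(4),X[:,0].max().round(4),"y@.56",np.polyval(k,.56).round(4),"y@.60",np.polyval(k,.60).round(4),"res",res.round(5))
fit("spareA",ca,A,range(8,95,3),lambda r:(329,350),.1)
fit("spareB",cb,B,range(25,125,3),lambda r:(int(488-(r-15)*12/120)-11,int(488-(r-15)*12/120)+11),.1)
fit("whiteB",cb,B,range(88,106,2),lambda r:(312,362),.145)
fit("yellowB",cb,B,range(41,58,2),lambda r:(312,362),.145)
fit("blackB",cb,B,range(2,16,2),lambda r:(312,362),.145)
# tab tops corners in both views
for n,c,im in(("A",ca,A),("B",cb,B)):
    roi=(130,0,230,120) if n=="A" else (310,0,365,140)
    print(n,"yel",blobs(im,(19,150,150),(32,255,255),roi)[:2],"white",blobs(im,(0,0,170),(179,60,255),(roi[0]+10,45,roi[2]-20,125))[:2], "blk",blobs(im,(0,0,0),(179,255,45),roi)[:2])
t=lambda p,s:np.round(tri(ca,p,cb,s),4)
print("tips: full,spare",t([(193,103),(339,105)],[(334,131),(477,135)]))
print("B plane tabs z.145",plane(cb,[(336,97),(337,47),(336,8)],.145).round(4), "stop/tip z.1",plane(cb,[(489,6),(477,135)],.1).round(4),"orange",plane(cb,[(236,76),(250,178)],.115).round(4))
print("pan",plane(cb,[(92,116)],.05).round(4))
cr=[cv2.resize(x,None,fx=4,fy=4,interpolation=2) for x in (A[0:125,130:230],B[0:140,290:390])]
o=np.zeros((560,800,3),np.uint8);o[:500,:400]=cr[0];o[:,400:]=cr[1];cv2.imwrite("pics/crop2.png",o[:,:,::-1])
E
```

```text
spareA n 14 w 8.285805981963676 yaw 4.42 x 0.5403 0.5899 y@.56 -0.0993 y@.60 -0.0962 res 0.00028
spareB n 19 w 3.9916600711845263 yaw 8.02 x 0.5314 0.6056 y@.56 -0.097 y@.60 -0.0913 res 0.00067
whiteB n 8 w 32.20886082020553 yaw 10.74 x 0.5292 0.5389 y@.56 0.0328 y@.60 0.0404 res 0.00025
yellowB n 8 w 33.61035918836899 yaw 5.78 x 0.5611 0.5715 y@.56 0.0316 y@.60 0.0357 res 8e-05
blackB n 7 w 34.14606804790634 yaw 4.26 x 0.5886 0.596 y@.56 0.0333 y@.60 0.0363 res 7e-05
A yel [(1538, [167.0, 18.3], [140, 0, 54, 38]), (20, [218.8, 49.4], [214, 41, 8, 16])] white [(3394, [170.0, 92.9], [140, 45, 70, 80]), (23, [185.7, 49.0], [182, 48, 8, 3])] blk [(185, [203.7, 29.7], [198, 13, 13, 35]), (58, [212.7, 48.5], [205, 41, 13, 15])]
B yel [(925, [336.4, 52.5], [321, 38, 33, 31]), (286, [334.0, 29.3], [319, 18, 33, 17])] white [(458, [333.0, 98.5], [322, 89, 23, 20])] blk [(627, [336.6, 12.2], [321, 0, 33, 24])]
tips: full,spare [[ 5.064e-01  2.460e-02  9.860e-02  2.000e-04]
 [ 5.196e-01 -1.057e-01  1.020e-01  2.000e-04]]
B plane tabs z.145 [[0.534  0.0286 0.145 ]
 [0.5677 0.0324 0.145 ]
 [0.5922 0.0363 0.145 ]] stop/tip z.1 [[ 0.625  -0.0904  0.1   ]
 [ 0.5195 -0.1068  0.1   ]] orange [[0.5423 0.1111 0.115 ]
 [0.4576 0.0948 0.115 ]]
pan [[0.4898 0.2867 0.05  ]]
```

View pics/crop2.png

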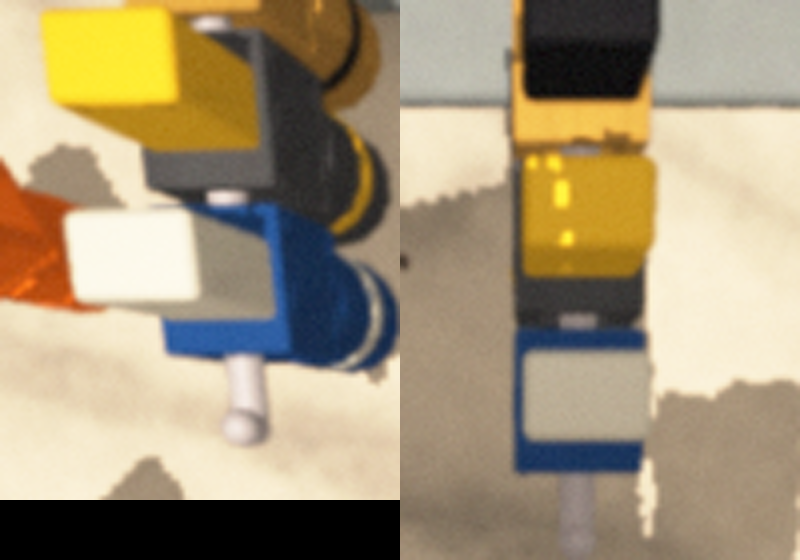

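```bash
python3 - <<'E'
from h import *
import pickle
d=pickle.load(open("w.pkl","rb")); (ca,A),(cb,B)=d[0],d[1]
t=lambda p,s:np.round(tri(ca,p,cb,s),4)
X=t([(163.4,64),(157.8,13.8),(191.5,106.7),(339,105)],[(336.5,98.7),(337.5,50.3),(334.5,130.5),(477,135)]);print(X)
def show(im,rows,c0,c1):
    g=cv2.cvtColor(im,cv2.COLOR_RGB2GRAY)
    for r in rows: print(r,c0,g[r-1:r+2,c0:c1].mean(0).astype(int).tolist())
show(A,(6,20,35,50,65,80,95),328,352)
show(B,(20,50,80,110,125),468,500)
E
```

```text
[[ 5.329e-01  2.800e-02  1.425e-01  2.000e-04]
 [ 5.659e-01  3.170e-02  1.429e-01  1.000e-04]
 [ 5.051e-01  2.440e-02  1.018e-01  4.200e-03]
 [ 5.196e-01 -1.057e-01  1.020e-01  2.000e-04]]
6 328 [167, 139, 135, 134, 134, 134, 147, 183, 206, 220, 229, 230, 226, 218, 205, 193, 196, 207, 207, 211, 211, 211, 211, 211]
20 328 [166, 137, 136, 138, 141, 141, 157, 188, 211, 223, 230, 233, 226, 216, 204, 202, 218, 229, 230, 231, 229, 229, 228, 228]
35 328 [180, 148, 148, 147, 144, 151, 168, 197, 214, 225, 233, 234, 227, 216, 207, 216, 233, 236, 236, 235, 234, 234, 234, 234]
50 328 [165, 145, 142, 141, 144, 147, 164, 187, 207, 224, 231, 231, 223, 210, 192, 181, 191, 196, 194, 203, 215, 222, 226, 227]
65 328 [129, 128, 128, 127, 125, 125, 123, 129, 134, 139, 144, 141, 132, 128, 125, 124, 123, 125, 123, 122, 120, 125, 150, 176]
80 328 [142, 140, 140, 141, 139, 134, 129, 131, 133, 140, 143, 137, 133, 130, 127, 127, 127, 126, 128, 129, 130, 131, 132, 131]
95 328 [153, 151, 150, 147, 145, 134, 131, 134, 135, 142, 144, 137, 131, 130, 129, 137, 135, 136, 134, 135, 133, 132, 135, 167]
20 468 [176, 176, 176, 175, 176, 174, 175, 177, 176, 177, 174, 175, 175, 173, 170, 153, 133, 149, 174, 194, 209, 223, 228, 226, 220, 207, 188, 174, 174, 174, 199, 224]
50 468 [225, 223, 220, 213, 207, 203, 206, 208, 209, 207, 206, 200, 168, 148, 163, 187, 206, 219, 229, 232, 226, 222, 218, 219, 219, 219, 217, 217, 212, 210, 207, 205]
80 468 [220, 217, 213, 210, 209, 208, 207, 204, 186, 149, 155, 182, 202, 218, 229, 234, 230, 223, 213, 204, 207, 208, 212, 213, 213, 212, 214, 216, 216, 218, 219, 222]
110 468 [210, 208, 210, 207, 194, 167, 156, 177, 200, 217, 230, 235, 233, 226, 221, 225, 227, 228, 229, 228, 229, 228, 227, 227, 228, 229, 231, 230, 230, 231, 231, 233]
125 468 [228, 229, 222, 176, 152, 176, 200, 217, 231, 236, 233, 227, 223, 225, 228, 227, 225, 223, 219, 217, 214, 213, 212, 212, 212, 212, 211, 211, 211, 211, 211, 211]
```

```bash
python3 - <<'E'
from h import *
import pickle
d=pickle.load(open("w.pkl","rb")); (ca,A),(cb,B)=d[0],d[1]
def f(n,c,uv,z):
    X=plane(c,uv,z);k=np.polyfit(X[:,0],X[:,1],1);print(n,np.degrees(np.arctan(k[0])).round(2),"y@.52,.56,.60",np.polyval(k,[.52,.56,.6]).round(4))
f("A ridge",ca,[(338.7,6),(338.8,20),(338.6,35),(338.5,50),(338,65),(337.8,80),(337.8,95)],.103)
f("A mid",ca,[(338.8,6),(338.8,20),(338.6,35),(338.5,50),(337.9,95)],.1)
f("B ridge",cb,[(490.1,20),(486.9,50),(483,80),(479,110),(477,125)],.103)
f("B left",cb,[(484,20),(481,50),(477.3,80),(473.7,110),(471.9,125)],.1)
E
```

```text
A ridge 6.93 y@.52,.56,.60 [-0.1044 -0.0995 -0.0946]
A mid 7.07 y@.52,.56,.60 [-0.1047 -0.0998 -0.0948]
B ridge 6.8 y@.52,.56,.60 [-0.1038 -0.0991 -0.0943]
B left 7.14 y@.52,.56,.60 [-0.1006 -0.0956 -0.0906]
```

Everything agrees: yaw about 6.7°, the two hook axes 130 mm apart to within 0.5 mm, and tab tops at 0.143 m against an expected 0.145. I'll grasp the blue weight.

```bash
cat >> h.py <<'E'
YAW=np.radians(6.7); q=Q(YAW).as_quat(); xh=np.array([np.cos(YAW),np.sin(YAW),0]); yh=np.array([-np.sin(YAW),np.cos(YAW),0])
FULL=np.array([.6431,.0410,0]); SPARE=FULL-.130*yh
ZG=.117  # TCP height on a hanging weight
def P(o,s,z,dy=0): return o-s*xh+dy*yh+np.array([0,0,z])
def F(): # force in rack axes
    f=manip.current_force(); return np.array([f@xh,f@yh,f[2]])
def at(o):
    p=np.array(manip.current_tool_pos()); return np.round([-(p-o)@xh*1e3,(p-o)@yh*1e3,p[2]*1e3],2)
def say(t,o=FULL): print(t,"F",F().round(2),"at",at(o),"gap",round(manip.current_finger_gap()*1e3,1),"t",round(manip.current_clock(),1),flush=True)
def go(o,s,z,dy=0,vel=.1,lim=None):
    """straight line; with lim, in 12 mm pieces, stopping when the force change exceeds lim"""
    a=np.array(manip.current_tool_pos()); b=P(o,s,z,dy)
    n=1 if lim is None else max(1,int(np.ceil(np.linalg.norm(b-a)/.012))); f0=F()
    for i in range(n):
        manip.servo_line(a+(b-a)*(i+1)/n,ori=q,vel=vel)
        if lim and np.linalg.norm(F()-f0)>lim: say("STOP",o); raise SystemExit
E
python3 - <<'E'
from h import *
effector.open_jaws()
manip.move_pose(P(FULL,111,0)*0+P(FULL,.111,.19),q); say("above")
go(FULL,.111,ZG,vel=.1); say("down")
effector.close(5); manip.sleep(.2); say("closed")
go(FULL,.111,ZG+.011,vel=.04); manip.sleep(.2); say("lifted")
cv2.imwrite("pics/lift1.png",viewer.get_image("side")[:,:,::-1])
E
```

```text
above F [-0.69  0.56 -1.09] at [110.86   0.29 189.07] gap 91.9 t 3.7
down F [-0.28 -0.08 -0.02] at [110.53   0.18 117.5 ] gap 91.8 t 4.5
closed F [0.57 0.09 0.1 ] at [ 1.1098e+02 -1.1000e-01  1.1701e+02] gap 24.1 t 5.8
lifted F [ 0.32 -0.02 -2.32] at [ 1.1119e+02 -2.0000e-02  1.2784e+02] gap 23.7 t 6.4
```

```bash
python3 - <<'E'
from h import *
go(FULL,.180,ZG+.011,vel=.1,lim=3); say("out")
effector.close(45); manip.sleep(.1); say("tight")
go(SPARE,.180,ZG+.011,vel=.15); manip.sleep(.2); say("front of spare",SPARE)
cv2.imwrite("pics/sp1.png",np.hstack([cv2.resize(viewer.get_image("side")[150:300,250:450],(400,300),interpolation=2),cv2.resize(viewer.get_image("top")[140:252,310:430],(320,300),interpolation=2)])[:,:,::-1])
E
```

```text
out F [-0.65 -0.1  -1.3 ] at [ 1.7996e+02 -1.2000e-01  1.2801e+02] gap 23.8 t 8.1
tight F [ 0.34  0.55 -1.54] at [1.7962e+02 7.0000e-02 1.2804e+02] gap 23.8 t 8.4
front of spare F [-0.21  0.15 -1.33] at [179.84   1.05 128.09] gap 23.9 t 9.6
```

View pics/sp1.png

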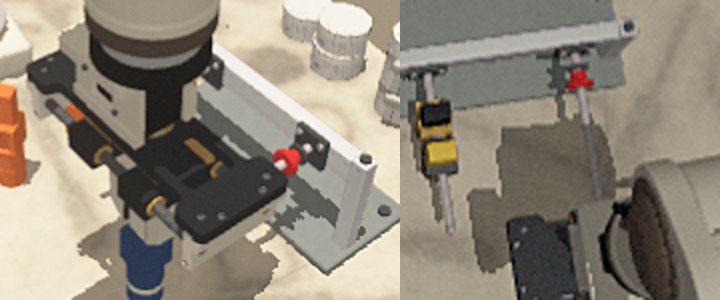

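The blue weight is held upright and square in front of the spare hook (side crop about (145,260), stop at (287,160)). I'll go in, lower it to just above hanging height and feel for the stop.

```bash
cat >> h.py <<'E'
def Fm(n=6):
    a=[]
    for _ in range(n): a.append(F()); manip.sleep(.02)
    return np.mean(a,0)
E
python3 - <<'E'
from h import *
f0=Fm(); print("base",f0.round(2))
go(SPARE,.100,ZG+.011,vel=.08,lim=3); say("in",SPARE)
go(SPARE,.100,ZG+.0025,vel=.04); manip.sleep(.15); f0=Fm(); print("base",f0.round(2)); say("low",SPARE)
go(SPARE,.080,ZG+.0025,vel=.05,lim=3)
s=.080
while s>.036:
    s-=.002; go(SPARE,s,ZG+.0025,vel=.03); f=Fm(4)-f0
    if abs(f[0])>1.5: print("touch?",f.round(2)); break
manip.sleep(.1); print((Fm()-f0).round(2)); say("touch s=%.4f"%s,SPARE)
E
```

```text
base [ 0.27  0.14 -1.98]
in F [ 0.62 -0.14 -1.61] at [ 99.87   0.16 127.98] gap 23.7 t 11.9
base [-0.21 -0.31 -2.09]
low F [-0.46 -0.72 -2.22] at [ 9.9900e+01 -2.0000e-02  1.1963e+02] gap 23.9 t 12.5
touch? [-2.05  0.3   1.2 ]
[-3.12  0.38  1.03]
touch s=0.0500 F [-3.05  0.33 -0.56] at [ 5.0630e+01 -8.0000e-02  1.1927e+02] gap 24.0 t 18.1
```

```bash
python3 - <<'E'
from h import *
s=.050
for i in range(7):
    s-=.0005; go(SPARE,s,ZG+.0025,vel=.02); manip.sleep(.08); f=Fm(4); print(round(s*1e3,1),at(SPARE),f.round(2),flush=True)
    if abs(f[0])>9: break
print(manip.current_clock())
cv2.imwrite("pics/p1.png",viewer.get_image("side")[:,:,::-1])
E
```

```text
49.5 [ 5.0530e+01 -6.0000e-02  1.1924e+02] [-5.71  0.06  0.01]
49.0 [ 5.023e+01 -5.000e-02  1.192e+02] [-5.44 -0.15  0.45]
48.5 [ 4.9810e+01 -2.0000e-02  1.1917e+02] [-5.51  0.24  0.98]
48.0 [ 4.9320e+01 -5.0000e-02  1.1918e+02] [-5.99 -0.1   0.58]
47.5 [ 4.8800e+01 -6.0000e-02  1.1917e+02] [-5.96  0.09  0.89]
47.0 [ 4.8350e+01 -5.0000e-02  1.1913e+02] [-5.99 -0.02  1.06]
46.5 [ 4.7850e+01 -4.0000e-02  1.1914e+02] [-5.6   0.31  0.55]
20.925
```

```bash
python3 - <<'E'
from h import *
go(SPARE,.0460,ZG+.0025,vel=.02); manip.sleep(.1); say("pushed",SPARE)
s=at(SPARE)[0]/1e3
go(SPARE,s,ZG+.0025,vel=.02); manip.sleep(.1); print(Fm().round(2)); say("eased",SPARE)
for k in (.001,0,-.0005,-.001):
    go(SPARE,s,ZG+k,vel=.02); manip.sleep(.08); f=Fm(4); print(k,f.round(2),at(SPARE),flush=True)
    if f[2]>0.2 and k<=0: break
E
```

```text
pushed F [-5.12 -0.13  0.35] at [ 4.7350e+01 -1.0000e-02  1.1914e+02] gap 23.6 t 21.3
[-3.17 -0.28 -1.91]
eased F [-2.71 -0.4  -2.53] at [ 4.7460e+01 -2.0000e-02  1.1939e+02] gap 24.0 t 21.8
0.001 [-3.06 -0.37 -2.11] [4.7430e+01 2.0000e-02 1.1786e+02]
0 [-4.03  0.1  -0.48] [4.7400e+01 1.0000e-02 1.1706e+02]
-0.0005 [-5.5   0.3   3.32] [4.7390e+01 5.0000e-02 1.1699e+02]
```

```bash
python3 - <<'E'
from h import *
go(SPARE,.0481,ZG+.0003,vel=.02); manip.sleep(.1); print(Fm().round(2),at(SPARE))
effector.close(6); manip.sleep(.1); print(Fm().round(2),at(SPARE))
effector.open_jaws(); say("open",SPARE)
go(SPARE,.048,.19,vel=.2); say("up",SPARE)
go(FULL,.078,.19,vel=.3); say("over mid"); 
c=viewer.get_calibration("top"); im=viewer.get_image("top"); cs=viewer.get_calibration("side"); ims=viewer.get_image("side")
print("red side",blobs(ims,(0,170,80),(4,255,255),(360,200,450,260)),"red top",blobs(im,(0,170,80),(4,255,255),(340,150,400,200)))
h=np.zeros((400,800,3),np.uint8);h[:,:480]=cv2.resize(ims[180:280,330:450],(480,400),interpolation=2);h[:,480:]=cv2.resize(im[140:240,330:410],(320,400),interpolation=2)
cv2.imwrite("pics/rel1.png",h[:,:,::-1])
E
```

```text
[-1.57  0.03 -1.1 ] [ 47.54   0.   117.45]
[-0.11  0.09 -1.43] [4.7810e+01 2.0000e-02 1.1736e+02]
open F [-0.08 -0.08  0.1 ] at [4.8080e+01 1.0000e-02 1.1731e+02] gap 91.9 t 25.0
up F [-0.11  0.88 -0.04] at [ 4.7920e+01 -1.9000e-01  1.9044e+02] gap 91.8 t 25.5
over mid F [-0.52  0.08  0.43] at [ 79.05   0.87 188.94] gap 91.9 t 26.1
red side [(28, [398.3, 227.6], [396, 224, 5, 8])] red top []
```

View pics/rel1.png

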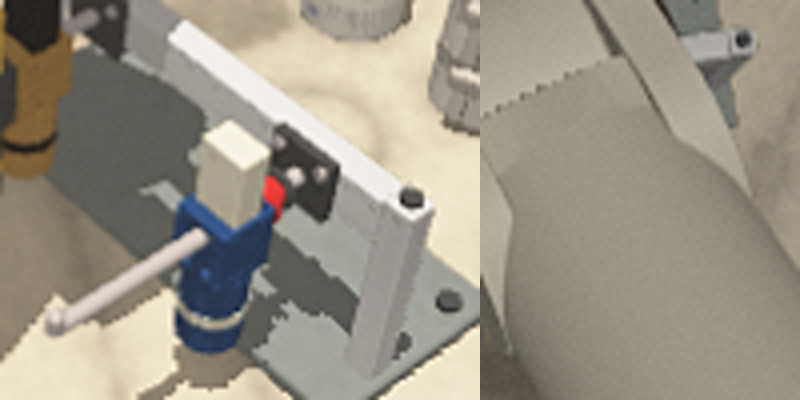

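The blue weight hangs upright on the spare hook with its head against the red stop at crop (275,195). Next is the middle weight.

```bash
python3 - <<'E'
from h import *
# stop shift check in the side view
c=viewer.get_calibration("side"); f=200/np.tan(np.radians(c['vfov']/2))
def px(p): v=R.from_quat(c['attitude']).inv().apply(p-c['eye']); return v[:2]/v[2]*f
a=P(SPARE,.033,.1); print("px per 3mm",(px(a+.003*xh)-px(a)).round(2))
a0=cv2.imread("pics/side0.png")[:,:,::-1]; 
for r in (225,227,229): print(r,[int(x) for x in (a0[r,392:406,0].astype(int)-a0[r,392:406,1])])
go(FULL,.078,ZG,vel=.12); say("down")
effector.close(5); manip.sleep(.15); say("closed")
go(FULL,.078,ZG+.011,vel=.04); manip.sleep(.15); print(Fm().round(2))
go(FULL,.180,ZG+.011,vel=.12,lim=3); say("out")
effector.close(45)
go(SPARE,.180,ZG+.011,vel=.18); manip.sleep(.25); say("front of spare",SPARE)
ims=viewer.get_image("side"); cv2.imwrite("pics/side2.png",ims[:,:,::-1])
for r in (225,227,229): print(r,[int(x) for x in (ims[r,392:406,0].astype(int)-ims[r,392:406,1])])
E
```

```text
px per 3mm [ 1.29 -0.8 ]
225 [169, 138, 143, 161, 168, 161, 99, 17, -3, 1, 3, 9, 11, 6]
227 [125, 169, 172, 173, 171, 174, 179, 113, 18, -2, 1, 1, 1, 2]
229 [108, 104, 146, 169, 171, 167, 159, 156, 67, 1, 0, 3, 1, 1]
down F [0.62 0.71 1.06] at [7.7490e+01 1.0000e-01 1.1741e+02] gap 91.6 t 27.0
closed F [ 0.48 -0.16  0.11] at [ 7.8010e+01 -9.0000e-02  1.1697e+02] gap 24.0 t 28.2
[-0.15  0.13 -1.25]
out F [ 1.26  0.48 -0.93] at [ 1.7992e+02 -1.2000e-01  1.2800e+02] gap 24.2 t 31.1
front of spare F [-0.08 -0.05 -1.76] at [179.85   1.14 128.07] gap 23.7 t 32.5
225 [8, 9, 8, 0, 108, 184, 180, 116, 17, -3, 1, 12, 11, 8]
227 [7, 9, 5, 23, 148, 181, 179, 180, 173, 57, -6, 2, 1, 2]
229 [8, 8, 6, 12, 145, 180, 175, 170, 159, 63, 0, 1, 2, 2]
```

The stop's edge moved about 1.2 px; a 3 mm shift predicts 1.3–1.7 px, so it's in range. Hanging the middle weight next.

```bash
python3 - <<'E'
from h import *
go(SPARE,.115,ZG+.011,vel=.1,lim=3); say("in",SPARE)
go(SPARE,.115,ZG+.0025,vel=.05)
go(SPARE,.085,ZG+.0025,vel=.06,lim=3); manip.sleep(.2); f0=Fm(10); say("near",SPARE)
s=.085
while s>.0755:
    s-=.001; go(SPARE,s,ZG+.0025,vel=.03); f=Fm(5)-f0
    if abs(f[0])>1.3: break
print("touch",round(s*1e3,1),f.round(2)); say("",SPARE)
s=at(SPARE)[0]/1e3+.0004
go(SPARE,s,ZG+.001,vel=.03); go(SPARE,s,ZG+.0003,vel=.02); manip.sleep(.1); print(Fm().round(2),at(SPARE))
E
```

```text
in F [-0.66  0.22 -1.41] at [1.1487e+02 1.2000e-01 1.2804e+02] gap 23.9 t 34.1
near F [-0.16 -0.44 -1.93] at [ 8.5170e+01 -6.0000e-02  1.1951e+02] gap 23.5 t 35.7
touch 77.0 [-2.31 -0.03  0.99]
 F [-2.22  0.77 -1.18] at [ 7.7530e+01 -8.0000e-02  1.1934e+02] gap 23.5 t 38.4
[ 0.21 -0.04 -1.72] [ 77.74   0.   117.38]
```

```bash
python3 - <<'E'
from h import *
go(SPARE,at(SPARE)[0]/1e3,ZG,vel=.02); manip.sleep(.05); print(Fm().round(2),at(SPARE))
effector.close(6); effector.open_jaws(); say("open",SPARE)
go(SPARE,.0777,.19,vel=.2)
go(FULL,.045,.19,vel=.3); manip.sleep(.15); say("over brass")
ims=viewer.get_image("side"); cv2.imwrite("pics/rel2.png",cv2.resize(ims[170:280,290:450],(800,550),interpolation=2)[:,:,::-1])
E
```

```text
[-0.08 -0.23 -1.29] [ 7.7660e+01 -1.0000e-02  1.1706e+02]
open F [0.12 0.37 0.51] at [7.7750e+01 2.0000e-02 1.1698e+02] gap 91.9 t 40.9
over brass F [0.07 0.18 0.25] at [ 45.63  -1.84 189.06] gap 91.6 t 42.1
```

View pics/rel2.png

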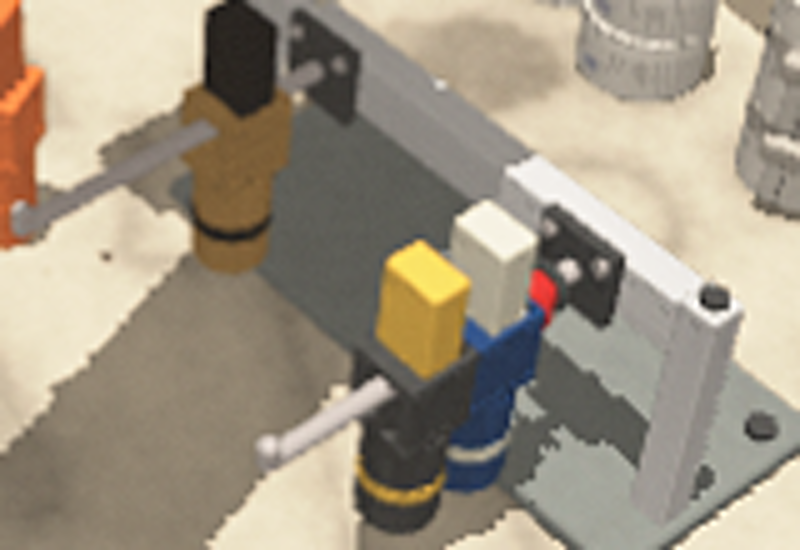

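The yellow and blue weights hang upright, snug against each other and the stop. The brass one is alone on its hook. I'll take it now.

```bash
python3 - <<'E'
from h import *
go(FULL,.045,.16,vel=.1); go(FULL,.045,ZG,vel=.1); say("down")
effector.close(5); manip.sleep(.15); say("closed")
go(FULL,.045,ZG+.011,vel=.04); manip.sleep(.15); print(Fm().round(2))
go(FULL,.180,ZG+.011,vel=.15,lim=3); say("out")
effector.close(30)
go(FULL,.180,.245,vel=.2)
pan=np.array([.486,.287,0])
manip.servo_line(pan+[0,0,.245],ori=q,vel=.25)
manip.servo_line(pan+[0,0,.145],ori=q,vel=.15); manip.sleep(.15); f0=Fm(8); print("base",f0.round(2))
for k in range(12):
    z=.143-.001*k; manip.servo_line(pan+[0,0,z],ori=q,vel=.03); f=Fm(5)-f0
    if f[2]>1.2: break
print("contact",z,f.round(2),manip.current_tool_pos().round(4) if hasattr(manip.current_tool_pos(),'round') else manip.current_tool_pos(),manip.current_clock())
c=viewer.get_calibration("side"); im=viewer.get_image("side"); t=viewer.get_image("top")
h=np.zeros((420,800,3),np.uint8);h[:,:450]=cv2.resize(im[90:230,150:300],(450,420),interpolation=2);h[:,450:]=cv2.resize(t[190:300,170:262],(350,420),interpolation=2)
cv2.imwrite("pics/pan1.png",h[:,:,::-1])
E
```

```text
down F [0.52 0.44 1.05] at [ 44.98   0.21 116.87] gap 91.9 t 43.2
closed F [-0.03 -0.6   0.58] at [ 4.5010e+01 -1.0000e-01  1.1699e+02] gap 23.6 t 44.4
[ 0.1  -0.18 -2.05]
out F [-0.68 -0.1  -2.48] at [ 1.7995e+02 -1.4000e-01  1.2800e+02] gap 24.1 t 48.1
base [-0.04 -0.02 -2.12]
contact 0.13599999999999998 [ 0.06 -0.36  3.06] [0.4862 0.2871 0.1362] 54.0333
```

View pics/pan1.png

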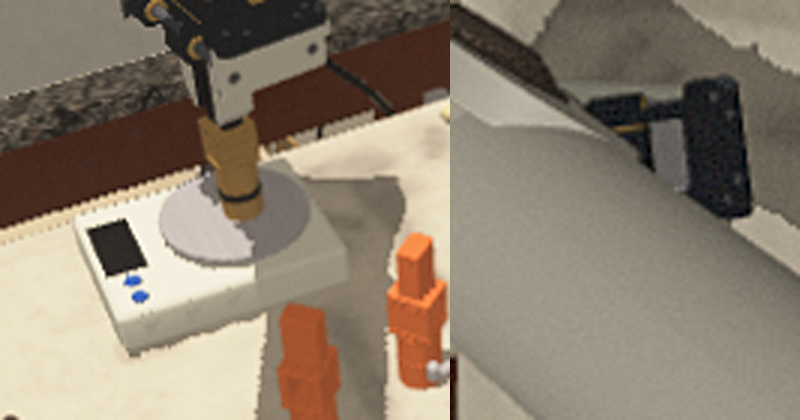

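The brass weight stands upright on the pan at about crop (243,210), near the centre, and the pan bears its weight. I'll release it and check.

```bash
python3 - <<'E'
from h import *
effector.close(5); manip.sleep(.1); effector.open_jaws(); manip.sleep(.1)
p=np.array(manip.current_tool_pos()); manip.servo_line(p+[0,0,.12],ori=q,vel=.15); manip.sleep(.4); say("up")
cv2.imwrite("pics/end.png",viewer.get_image("side")[90:290,140:460,::-1].repeat(2,0).repeat(2,1))
E
```

```text
up F [-0.64 -0.2  -0.47] at [127.4  262.63 255.68] gap 91.9 t 57.1
```

View pics/end.png

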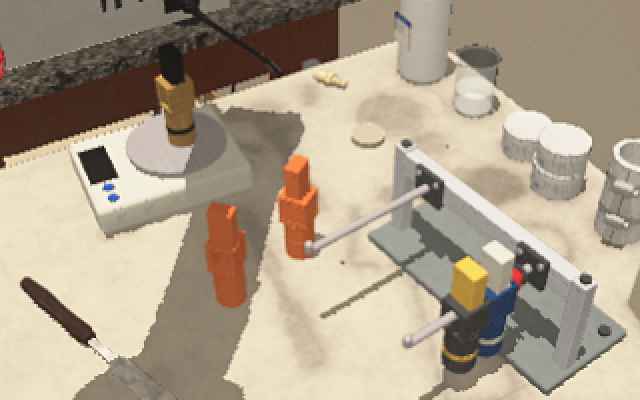

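The brass weight stands upright on the pan at (178,130). The blue and dark weights hang snug on the spare hook at (490,310) and (462,320), and the orange look-alikes haven't moved.

```bash
python3 -c "
from bench import manip
print(manip.hand_in())"
```

```text
the job is handed in; nothing more can be done
None
```

The job is handed in at about 57 s: blue hangs against the stop (pushed about 3 mm by feel and by the side view), dark hangs about 30 mm in front of it, and brass stands upright on the balance pan.

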